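# Put the hand blender's battery on its charging dock

## Robot

A 6-joint arm with a two-finger parallel gripper is mounted at the origin on a cart in front of the work surface, level with it; the furniture and walls round the work are solid. World frame = base frame: x ahead of the robot, y to its left, z up, the work surface at z = 0. Lengths are in m, angles in rad, forces in N, time in s.
With the tool pointing down it reaches from about 0.25 to 0.8 m from the base axis. Payload 8.5 kg.
Tool frame: the origin (TCP) lies at the very end of the fingers, on their centre line; the grasp point (between the pads) lies 19 mm behind it (grasp_offset is the distance from the TCP to the grasp point, in m); z points along the fingers, y is the line along which they close (so a half turn about z gives the same grasp; the last joint's range is limited). The gripper opens to 85 mm and grips with 20 to 120 N. Pads are 22 mm wide; open, the fingers measure 114 mm over their backs; the gripper's body (76 mm by 85 mm) begins 54 mm behind the grasp point. The pads swing forward as they close: fully open they stand 13 mm farther back than shut.
Start: joints at [1.191, 0.238, -0.013, 1.319, 0, 1.571], TCP at [0.195, 0.488, 0.231] pointing down, gripper open.
Joint ranges: [-2.66, 2.66], [-1.03, 1.9], [-1.14, 1.46], [-1.82, 2.27], [-1.45, 1.34], [-3.14, 3.14]. Speed limits (rad/s): [2.22, 2.22, 2.79, 3.14, 3.14, 3.14].

## Interface

Orientations are given as a unit quaternion [w, x, y, z].
In Python, from cell import * gives the robot as it stands. The module is installed in compiled form; this text tells all that it offers. Calls block until the motion is done:
- reach(position, orientation): joint-space move of the TCP to a pose.
- servo_line(position, frame=None, vel=0.15): straight line of the TCP; frame=None keeps the orientation; vel is the mean speed in m/s.
- move_joints(angles): joint-space move.
- open_gripper() and gripper_close(force=None): open the fingers fully, or close them until they stop; force is the grip in N (None keeps the last).
- dwell(seconds).
- solve_ik(position, orientation): joint angles nearest the present ones, or None.
- get_state(): the state.
- camera(name): name is "scene" or "side" or "wrist"; returns a dict with "pixels" (400x640x3 uint8, red, green, blue), "range_z" (400x640 float32, m along the optical axis (not along the pixel's ray), 0 where there is no reading), "vertical_fov" (degrees; the focal length in pixels is half the picture's height over the tangent of half this angle, whatever the lens; pixels are square), "cx", "cy" (the principal point, pixels), "position" and "orientation" of the camera in the world. Camera axes: x right, y down, z forward; pixel columns grow to the right and rows downward; lengths in m; the calibration is good to about 2 mm. A picture is of the moment at which its call begins.
A pose or a line that the arm cannot do raises MotionError and nothing moves.
- close_job(): hands the job in; it is judged then, once.
The state is a dict: "time": time; "q": joint angles; "dq": joint speeds; "tau": joint torques, N m; "position": TCP position; "ee_rot": TCP orientation; "wrist_force": force on the tool from outside, world axes, zero at the start; "wrist_torque": the same for the moment, N m; "width": opening from 0.0 (shut) to 1.0 (fully open); "finger_force": force on a finger pad.
Only numpy, scipy, OpenCV 4.12 (cv2) and the standard library are available. Lean on these libraries where they do the work, as an engineer would, in place of code of your own. Each camera call takes 0.05 s, during which the arm holds its last target. There are 200 camera calls.

## Task

The hand blender's battery pack has been left lying on the worktop. Put it on the charging dock: thread the pack's open front end onto the sloping rail from the rail's raised end, slide it down until the spring catches click and it is fully home against the contacts, and let go. Leave the other things on the worktop where they are.

Things in the scene. Friction and masses are not known exactly. Their poses are not given: they have to be found in the camera images.
- pack: loose battery pack, 0.35 kg: grey block 96 mm long (x), 54 wide (y), 50 high, with a black thumb ridge (14 x 40, 6 mm high) across its top near the tail. Lies upright on the worktop. Origin: centre of the underside. +z is out of its top; -x is its FRONT (three small copper strips), which goes down the rail first. Its long sides are flat, upright and 54 mm apart: grip there.
- pack_mouth (a point): mouth of the T-shaped channel in the pack's underside, at (-48, 0, 7.8) mm in the pack's frame. Channel: 34 mm wide inside, roof 11 mm above the underside; two lips (lowest 4.6 mm) leave a 21 mm slot. It runs along x, open at the front, closed over the last 10 mm at the tail.
- dock: white wedge-shaped charging dock, fixed; foot 136 (x) x 84 mm. Origin: centre of its underside. Its face (74 mm wide) slopes at 30 deg down from its raised end (+x, away from the robot and to its right) to its low end (-x, towards the robot and to its left); yaw -1.3 to -0.8 rad. A wall cabinet hangs over the back of the worktop: underside 0.44 m up, front at x = 0.58 m, for y below 0.02 m.
- rail: frame of the dock's rail: its origin and axes are where the pack's origin and axes lie when the pack is fully home. 60 mm straight above the dock's origin. +x points UP the slope (30 deg above level), +z out of the face, y level. Face at z = -2 mm, x -66 to +40. Aluminium T-rail along x: head 30 mm wide, z 7 to 11, on a neck 18 mm wide. Play of the pack on it: 1.5 mm each side, 2.4 mm up.
- rail_tip (a point): free upper tip of the rail, at (35, 0, 8.8) mm in the rail's frame; the pack is threaded on here. The rail tapers over its last 14 mm: the head's tip is 12 mm wide and 1.6 thick. With the pack's origin at rail z = +1 mm the mouth is centred on the tip; it passes the tip when the pack's origin comes below rail x = 83 mm.
- rail_catches (a point): midway between two rounded spring catches in the rail's sides, at (-35, 0, 9) mm in the rail's frame. They resist over the last 19 mm of travel: 10 to 15 N along the slope pushes the pack past; then they snap in and hold it against sprung contacts (3 N) on the end block (face at x = -50, 62 wide, up to z = 23). The rail is slick: a pack let go higher up may slide, but stops 18 mm or more short.
- mill_1: bystander: small salt shaker with grey cap, 44 mm across, 90 mm high, loose; origin centre of underside
- box_2: bystander: upright carton of salt, 39 x 59 x 92 mm, loose; origin centre of underside
- teaspoon_1: bystander: teaspoon with red handle, 132 mm long, lying, loose; origin centre of underside
- tin_2: bystander: low food tin, 75 mm across, 58 mm high, loose; origin centre of underside
- mug_1: bystander: dotted mug, 83 x 112 x 94 mm, loose; origin centre of underside
There are look-alikes about, which are no part of the job. What is shaped like the pack but green or purple is not meant.

How it is judged:
By the outcome, as a careful person would: the job done as asked, in the order asked, and still so for the second after the job is handed in, with the robot touching nothing.
It also fails if it takes over 40 s, if anything falls off the work surface, if the arm or the gripper's body presses on something with over 40 N, if the wrist force passes 120 N, or if a joint passes its speed limit or range.

## Working session

There is one attempt and no reset: what is moved stays moved. The work goes in short steps, each a Python script; the robot and the scene stay as the last script left them, time stands still between calls to the robot, and variables do not carry over. Pictures are saved under pics/ and viewed, at most 10 in all, crops included, and the job is handed in when it is done.

```bash
mkdir -p pics
cat > h.py <<'E'
from cell import *
import numpy as np, cv2
from scipy.spatial.transform import Rotation as R
def rot(q): return R.from_quat(np.roll(q,-1))
def quat(r): return np.roll(r.as_quat(),1)
def cloud(c):
    f=200/np.tan(np.radians(c["vertical_fov"])/2); z=c["range_z"]
    v,u=np.mgrid[0:400,0:640]
    p=np.stack([(u-c["cx"])/f*z,(v-c["cy"])/f*z,z],-1)
    return p@rot(c["orientation"]).as_matrix().T+np.array(c["position"])
E
python3 - <<'E'
from h import *
s=get_state();print(s["time"],s["position"],s["ee_rot"])
for n in("scene","side"):
    c=camera(n);cv2.imwrite(f"pics/{n}.png",c["pixels"][...,::-1]);np.savez(f"{n}.npz",p=cloud(c),rgb=c["pixels"],z=c["range_z"]);print(n,c["position"],c["orientation"],c["vertical_fov"],c["cx"],c["cy"],(c["range_z"]>0).mean())
E
```

```text
0.0 [0.19446809 0.48723873 0.23066105] [-1.44939442e-04  1.88756147e-01  9.82023734e-01 -6.94555549e-04]
scene [-0.16068435 -0.95527094  0.62836698] [-0.48665399  0.79941664 -0.30716481  0.17248396] 47.29005256642242 319.1512650991198 198.16096531744284 0.9960546875
side [ 0.19578366 -1.09037379  0.84437905] [-0.43660043  0.8848935  -0.14215647  0.07832687] 42.17808881481256 323.10348918192284 201.09780633382928 0.996078125
```

View pics/scene.png

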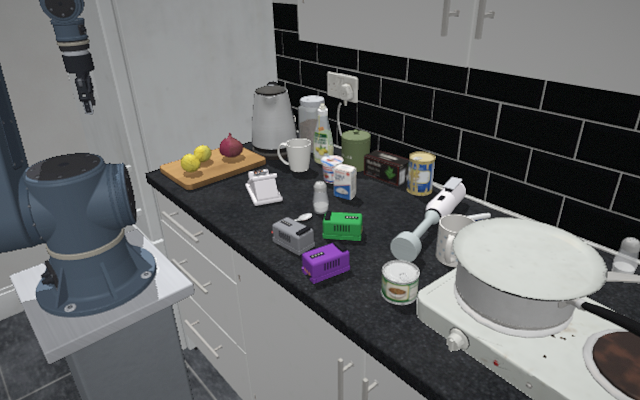

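View pics/side.png

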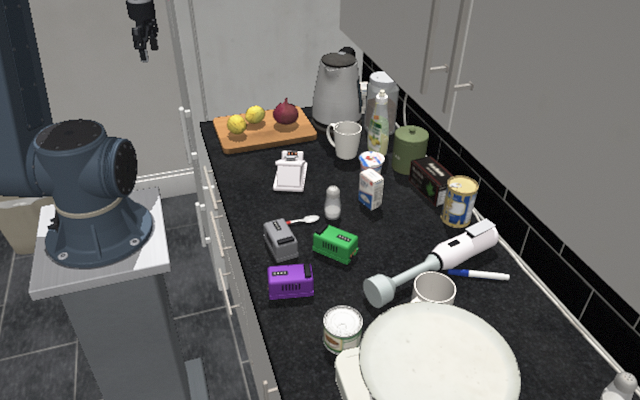

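The scene image shows the grey pack at (293,235) next to the green and purple look-alikes, and the white dock at (263,187). In the side view they are at (281,240) and (290,172).

Run:
```python
from h import *
for n,pts in (("scene",dict(pack=(293,228),dock=(263,187),spoon=(304,217),shaker=(320,200),green=(342,222),purple=(325,258),carton=(345,182))),("side",dict(pack=(281,235),dock=(290,172),spoon=(300,219),shaker=(333,205),green=(336,238),purple=(290,275),carton=(371,190)))):
    P=np.load(n+".npz")["p"]
    for k,(u,v) in pts.items(): print(n,k,P[v,u].round(3))
    if n=="side":
        for name,(u0,v0,u1,v1) in dict(pack=(258,212,302,264),dock=(270,145,310,195)).items():
            Q=P[v0:v1,u0:u1].reshape(-1,3);Q=Q[(Q[:,2]>.012)&(Q[:,2]<.2)]
            print(name,len(Q),Q.min(0).round(3),Q.max(0).round(3))
```

```text
scene pack [ 0.403 -0.196  0.051]
scene dock [0.486 0.048 0.045]
scene spoon [ 0.506 -0.11   0.003]
scene shaker [ 0.547 -0.131  0.049]
scene green [ 0.509 -0.257  0.05 ]
scene purple [ 0.376 -0.342  0.051]
scene carton [ 0.668 -0.103  0.053]
side pack [ 0.405 -0.202  0.051]
side dock [0.497 0.047 0.048]
side spoon [ 0.482 -0.095 -0.003]
side shaker [ 0.558 -0.132  0.051]
side green [ 0.196 -1.09   0.844]
side purple [ 0.39  -0.333  0.052]
side carton [ 0.665 -0.119  0.065]
pack 949 [ 0.376 -0.242  0.012] [ 0.441 -0.116  0.059]
dock 981 [0.449 0.006 0.012] [0.567 0.254 0.086]
```

```bash
python3 - <<'E'
from h import *
q=quat(R.from_matrix(np.array([[0,1,0],[1,0,0],[0,0,-1.]])))
for i,p in enumerate([(0.43,0.04,0.32),(0.40,-0.18,0.30)]):
    reach(p,q);c=camera("wrist");cv2.imwrite(f"pics/w{i}.png",c["pixels"][...,::-1]);np.savez(f"w{i}.npz",p=cloud(c),rgb=c["pixels"])
    print(get_state()["time"],c["position"],c["orientation"],c["vertical_fov"])
E
python3 -c "
import cv2,numpy as np
cv2.imwrite('pics/w.png',cv2.resize(np.vstack([cv2.imread('pics/w0.png'),cv2.imread('pics/w1.png')]),(480,600)))"
```

```text
2.0083 [0.42927716 0.11183688 0.46241417] [1.41184175e-01 9.89982923e-01 7.56053958e-04 5.18019112e-04] 59.59634845224918
2.95 [ 0.39960112 -0.10810385  0.44265868] [1.41052245e-01 9.90001923e-01 1.85563515e-04 6.49453819e-04] 59.59634845224918
```

View pics/w.png

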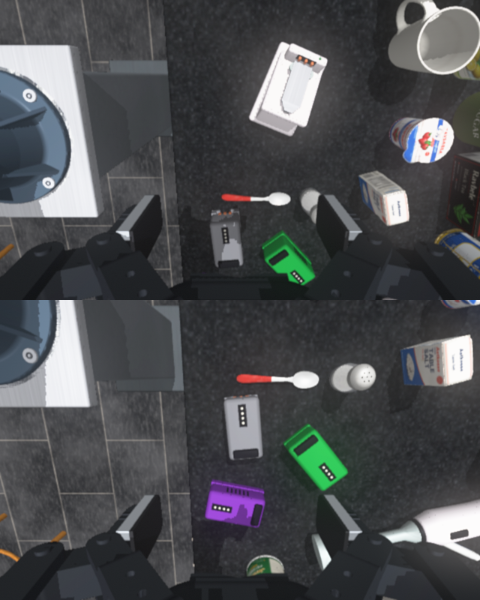

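The wrist views show the pack at (242,427) in the lower one, ridge to the bottom and front strips towards +y. The dock is at (288,88) in the upper one, with the copper contacts and end block at its upper right (305,60). The dock's yaw looks different from the range given, so I'll measure it from the depth.

Run:
```python
from h import *
d=np.load("w0.npz");P=d["p"];rgb=d["rgb"]
v,u=np.mgrid[0:400,0:640]
m=(u>320)&(u<445)&(v>45)&(v<190)&(P[...,2]>0.008)&(P[...,2]<.15)
Q=P[m];print(len(Q),Q.min(0),Q.max(0))
# face plane, RANSAC by normals about 30 deg tilt
rng=np.random.default_rng(0);best=0
for _ in range(2000):
    a,b,c=Q[rng.choice(len(Q),3)];n=np.cross(b-a,c-a);l=np.linalg.norm(n)
    if l<1e-5: continue
    n/=l; n*=np.sign(n[2])
    if abs(np.degrees(np.arccos(min(1,n[2])))-30)>6: continue
    k=abs((Q-a)@n)<.0015
    if k.sum()>best: best=k.sum();K=k
F=Q[K];c=F.mean(0);n=np.linalg.svd(F-c)[2][2];n*=np.sign(n[2])
print("face",best,c.round(4),n.round(4),"tilt",np.degrees(np.arccos(n[2])),"upslope yaw",np.arctan2(-n[1],-n[0]))
r=cv2.minAreaRect((F[:,:2]*1000).astype(np.float32));print(r,cv2.boxPoints(r).round(1).tolist())
h=Q-c;hh=h@n
print("height above face hist",np.histogram(hh,bins=np.arange(-.03,.04,.002)))
for lo,hi in((.010,.015),(.022,.028)):
    k=(hh>lo)&(hh<hi)
    if k.sum()>5:print(lo,hi,k.sum(),Q[k].mean(0),Q[k].min(0),Q[k].max(0))
vis=rgb.copy()[45:190,300:460];cv2.imwrite("pics/dock.png",cv2.resize(vis,None,fx=4,fy=4,interpolation=cv2.INTER_CUBIC)[...,::-1])
```

```text
7907 [0.44743973 0.00900815 0.00800355] [0.57081102 0.1619628  0.08720177]
face 2574 [0.5067 0.0859 0.0584] [0.1826 0.4576 0.8702] tilt 29.51731324901782 upslope yaw -1.9504677613098433
((512.8834228515625, 93.6521987915039), (91.04916381835938, 72.62763977050781), 67.68313598632812) [[462.0, 65.30000305175781], [529.2000122070312, 37.70000076293945], [563.7999877929688, 122.0], [496.6000061035156, 149.60000610351562]]
height above face hist (array([  39,   22,   27,   19,   23,   18,   21,   20,   21,   33,   51,
        108,   90,  166, 1261, 1540,   54,   30,   52,   65,  228, 1514,
        166,   69,   65,  107,  250,  323,    7,    0,    0,    0,    0,
          0]), array([-3.00000000e-02, -2.80000000e-02, -2.60000000e-02, -2.40000000e-02,
       -2.20000000e-02, -2.00000000e-02, -1.80000000e-02, -1.60000000e-02,
       -1.40000000e-02, -1.20000000e-02, -1.00000000e-02, -8.00000000e-03,
       -6.00000000e-03, -4.00000000e-03, -2.00000000e-03,  2.77555756e-17,
        2.00000000e-03,  4.00000000e-03,  6.00000000e-03,  8.00000000e-03,
        1.00000000e-02,  1.20000000e-02,  1.40000000e-02,  1.60000000e-02,
        1.80000000e-02,  2.00000000e-02,  2.20000000e-02,  2.40000000e-02,
        2.60000000e-02,  2.80000000e-02,  3.00000000e-02,  3.20000000e-02,
        3.40000000e-02,  3.60000000e-02,  3.80000000e-02]))
0.01 0.015 1880 [0.51449805 0.09867795 0.06486057] [0.49086791 0.06059627 0.04042621] [0.55501054 0.14912837 0.08720177]
0.022 0.028 580 [0.53130794 0.14061113 0.05209419] [0.5036608  0.12525634 0.04668246] [0.5607171  0.15580659 0.05651578]
```

View pics/dock.png

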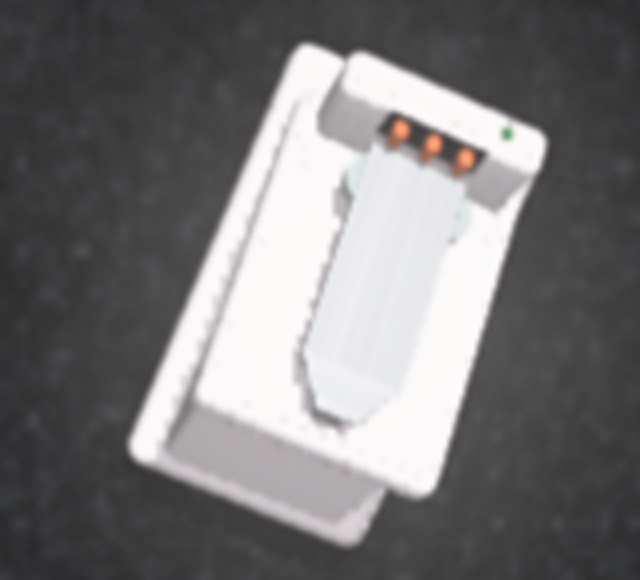

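The depth fit gives tilt 29.5° and a 25 mm block, both matching the spec. The face's own slope says the upslope yaw is about -1.95, so the stated yaw range is wrong and I'll use the measured value. Next I get the rail origin and the pack pose.

Run:
```python
from h import *
d=np.load("w0.npz");P=d["p"]
v,u=np.mgrid[0:400,0:640]
t=P[(u>250)&(u<320)&(v>20)&(v<200)];print("worktop z w0",np.median(t[:,2]))
m=(u>320)&(u<445)&(v>45)&(v<190)&(P[...,2]>0.008)&(P[...,2]<.15);Q=P[m]
for yaw in(-1.955,):
    Rm=(R.from_euler("z",yaw)*R.from_euler("y",-30,degrees=True)).as_matrix()
    L=Q@Rm   # dock axes coords (unshifted)
    F0=np.array([.5067,.0859,.0584])@Rm
    h=L[:,2]-F0[2]
    head=L[(h>.011)&(h<.0155)]
    print("head x",np.percentile(head[:,0],[0,1,50,99,100]).round(4))
    xs=np.arange(head[:,0].min(),head[:,0].max(),.006)
    cs=[]
    for a in xs:
        k=head[(head[:,0]>=a)&(head[:,0]<a+.006)]
        if len(k)>8: print("x %.4f y %.4f..%.4f w %.4f mid %.4f n%d h%.4f"%(a+.003,*np.percentile(k[:,1],[1,99]),np.ptp(np.percentile(k[:,1],[1,99])),np.mean(np.percentile(k[:,1],[1,99])),len(k),np.median(k[:,2])-F0[2]))
    f=L[abs(h)<.0015];b=L[(h>.023)&(h<.027)]
    print("face x",np.percentile(f[:,0],[.5,99.5]),"y",np.percentile(f[:,1],[.5,99.5]),"z",F0[2]);print("block x",np.percentile(b[:,0],[1,99]),"y",np.percentile(b[:,1],[1,99]))
    k=(L[:,1]>np.median(head[:,1])-.008)&(L[:,1]<np.median(head[:,1])+.03)
    upper=f[abs(f[:,1]-np.median(head[:,1]))>.02];print("face upper edge",np.percentile(upper[:,0],[98,99,99.8]))
d=np.load("w1.npz");P=d["p"];rgb=d["rgb"]
hsv=cv2.cvtColor(rgb,cv2.COLOR_RGB2HSV)
t=P[(abs(P[...,2])<.01)];print("worktop z w1",np.median(t[:,2]))
z=P[...,2]
top=(z>.046)&(z<.054)
n,lab=cv2.connectedComponents(top.astype(np.uint8))
for i in range(1,n):
    k=lab==i
    if k.sum()<600:continue
    r=cv2.minAreaRect((P[k][:,:2]*1000).astype(np.float32));print(i,k.sum(),np.median(rgb[k],0),np.median(P[k],0).round(4),[np.round(x,1) for x in r],cv2.boxPoints(r).round(0).tolist())
rid=(z>.0545)&(z<.062)&(abs(P[...,0]-.405)<.05)&(abs(P[...,1]+.2)<.07)
print("ridge",rid.sum(),P[rid].mean(0))
```

```text
worktop z w0 0.0001098964736812591
head x [-0.2621 -0.2548 -0.2136 -0.1708 -0.1687]
x -0.2531 y 0.4112..0.4692 w 0.0580 mid 0.4402 n101 h0.0130
x -0.2471 y 0.4254..0.4565 w 0.0311 mid 0.4409 n123 h0.0132
x -0.2411 y 0.4219..0.4593 w 0.0375 mid 0.4406 n153 h0.0131
x -0.2351 y 0.4223..0.4593 w 0.0370 mid 0.4408 n156 h0.0130
x -0.2291 y 0.4257..0.4552 w 0.0295 mid 0.4405 n129 h0.0130
x -0.2231 y 0.4257..0.4550 w 0.0293 mid 0.4404 n128 h0.0133
x -0.2171 y 0.4259..0.4553 w 0.0294 mid 0.4406 n125 h0.0131
x -0.2111 y 0.4259..0.4552 w 0.0293 mid 0.4405 n129 h0.0132
x -0.2051 y 0.4254..0.4550 w 0.0296 mid 0.4402 n129 h0.0131
x -0.1991 y 0.4257..0.4548 w 0.0291 mid 0.4403 n140 h0.0132
x -0.1931 y 0.4257..0.4553 w 0.0295 mid 0.4405 n132 h0.0131
x -0.1871 y 0.4256..0.4550 w 0.0294 mid 0.4403 n136 h0.0130
x -0.1811 y 0.4260..0.4546 w 0.0286 mid 0.4403 n134 h0.0128
x -0.1751 y 0.4293..0.4506 w 0.0213 mid 0.4399 n98 h0.0124
x -0.1691 y 0.4329..0.4470 w 0.0141 mid 0.4400 n35 h0.0119
face x [-0.26447322 -0.16475046] y [0.4046518  0.47612852] z 0.18535560472861345
block x [-0.26684937 -0.2533661 ] y [
[... 199 characters left out ...]
1, 95.1]), np.float64(5.4)] [[376.0, -143.0], [385.0, -238.0], [438.0, -233.0], [429.0, -138.0]]
11 2905 [ 49. 202.  90.] [ 0.5286 -0.2411  0.0501] [array([ 526.7, -239.2]), array([53.3, 94.7]), np.float64(40.8)] [[476.0, -221.0], [538.0, -292.0], [578.0, -258.0], [516.0, -186.0]]
14 2500 [149.  71. 204.] [ 0.3883 -0.3204  0.05  ] [array([ 393. , -324.1]), array([53. , 94.5]), np.float64(78.2)] [[341.0, -340.0], [434.0, -360.0], [445.0, -308.0], [352.0, -289.0]]
16 944 [246. 244. 246.] [ 0.7341 -0.3465  0.0502] [array([ 748.4, -349.2]), array([121.6,  27.8]), np.float64(31.8)] [[689.0, -369.0], [704.0, -393.0], [807.0, -329.0], [793.0, -305.0]]
ridge 342 [ 0.41097243 -0.22477431  0.05599888]
```

```bash
cat >> h.py <<'E'
Ry=(R.from_euler("z",-1.955)*R.from_euler("y",-30,degrees=True)).as_matrix()
O=Ry@np.array([-.2037,.4404,.1872]); O[2]=.060
Rr=R.from_euler("z",-1.961)*R.from_euler("y",-30,degrees=True)
Rp=R.from_euler("z",-1.4765); Pp=np.array([.4074,-.188,0])
G=np.array([-.008,0,.009])
FL={0:R.from_matrix(np.diag([-1.,1,-1])),1:R.from_matrix(np.diag([1.,-1,-1]))}
def onpack(f,off=(0,0,0)): return Pp+Rp.apply(G+np.array(off)),quat(Rp*FL[f])
def onrail(f,x,y=0,z=0,extra=Rr): return O+Rr.apply(np.array([x,y,z])+G),quat(Rr*FL[f])
E
python3 - <<'E'
from h import *
print("O",O)
for f in(0,1):
    for nm,(p,q) in dict(over=onpack(f,(0,0,.1)),g=onpack(f),lift=onpack(f,(0,0,.15)),pre=onrail(f,.125,0,.001),tip=onrail(f,.083,0,.001),home=onrail(f,0),up=onrail(f,0,0,.1)).items():
        j=solve_ik(p,q);print(f,nm,p.round(3),None if j is None else np.round(j,2))
E
```

```text
O [0.50949879 0.08525378 0.06      ]
0 over [ 0.407 -0.18   0.109] [-0.42  0.18 -0.42  0.97  0.    1.06]
0 g [ 0.407 -0.18   0.009] [-0.42  0.3  -0.57  0.7   0.    1.06]
0 lift [ 0.407 -0.18   0.159] [-0.42  0.14 -0.33  1.1   0.    1.06]
0 pre [ 0.473 -0.004  0.127] [ 0.25  0.44 -0.12  1.35 -0.41  2.29]
0 tip [0.487 0.03  0.106] [ 0.31  0.5  -0.08  1.35 -0.39  2.34]
0 home [0.514 0.096 0.064] [ 0.39  0.62  0.02  1.36 -0.36  2.43]
0 up [0.533 0.142 0.15 ] [ 0.45  0.62  0.25  1.61 -0.34  2.48]
1 over [ 0.407 -0.18   0.109] [-0.42  0.18 -0.42  0.97  0.   -2.08]
1 g [ 0.407 -0.18   0.009] [-0.42  0.3  -0.57  0.7   0.   -2.08]
1 lift [ 0.407 -0.18   0.159] [-0.42  0.14 -0.33  1.1   0.   -2.08]
1 pre [ 0.473 -0.004  0.127] [ 0.25  0.44 -0.12  1.35 -0.41 -0.86]
1 tip [0.487 0.03  0.106] [ 0.31  0.5  -0.08  1.35 -0.39 -0.8 ]
1 home [0.514 0.096 0.064] [ 0.39  0.62  0.02  1.36 -0.36 -0.72]
1 up [0.533 0.142 0.15 ] [ 0.45  0.62  0.25  1.61 -0.34 -0.66]
```

Run:
```python
from h import *
f=0
p,q=onpack(f,(0,0,.1));reach(p,q)
servo_line(onpack(f)[0],vel=.12)
gripper_close(80);s=get_state();print(s["time"],s["width"]*85,s["finger_force"],s["position"],onpack(f)[0],s["wrist_force"])
servo_line(onpack(f,(0,0,.16))[0],vel=.2)
reach(*onrail(f,.15,0,.001))
s=get_state();print(s["time"],s["width"]*85,s["finger_force"],s["position"],onrail(f,.15,0,.001)[0],s["wrist_force"])
for n in("wrist","side"):
    c=camera(n);np.savez(n+"2.npz",p=cloud(c),rgb=c["pixels"]);cv2.imwrite(f"pics/{n}2.png",c["pixels"][...,::-1])
a=cv2.imread("pics/wrist2.png");b=cv2.imread("pics/side2.png")[100:260,200:456]
cv2.imwrite("pics/c2.png",np.vstack([cv2.resize(a,(480,300)),cv2.resize(b,(480,300))]))
```

```text
5.1167 53.06340919673488 83.50240230560303 [ 0.40701921 -0.18024852  0.00975338] [ 0.40664675 -0.18003554  0.009     ] [-2.32721783  0.84384977  7.00736814]
7.1667 53.04749957226401 84.15896773338318 [ 0.46425041 -0.02416829  0.13919775] [ 0.46462361 -0.02385379  0.13966025] [-0.43793021 -0.04718319 -2.8324853 ]
```

View pics/c2.png

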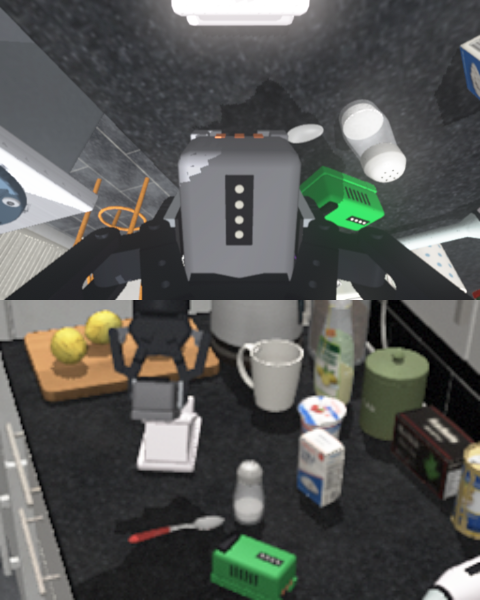

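The pack is held level in the hand, with its front at (240,137) in the wrist view facing the dock's raised end. I'll measure its pose in the rail frame.

Run:
```python
from h import *
s=get_state()
# predicted from the tool state at the grip
Rt0=Rp*FL[0]; g=np.array([.40701921,-.18024852,.00975338])
rel=Rt0.inv().apply(Pp-g)
Tr=rot(s["ee_rot"]);pk=np.array(s["position"])+Tr.apply(rel)
print("pred origin in rail mm",Rr.inv().apply(pk-O)*1e3,"rot err",np.degrees((Rr.inv()*Tr*FL[0].inv()).as_rotvec()))
d=np.load("wrist2.npz");L=Rr.inv().apply((d["p"]-O).reshape(-1,3)).reshape(400,640,3)
v,u=np.mgrid[0:400,0:640]
m=(u>235)&(u<405)&(v>170)&(v<380)&(abs(L[...,2]-.051)<.005)
n,lab,st,_=cv2.connectedComponentsWithStats(m.astype(np.uint8));i=1+st[1:,4].argmax();T=L[lab==i]
A=np.c_[T[:,:2],np.ones(len(T))];k=np.linalg.lstsq(A,T[:,2],rcond=None)[0]
r=cv2.minAreaRect((T[:,:2]*1000).astype(np.float32));c=np.r_[np.array(r[0])/1e3,1]
print("top",len(T),"slopes",k[:2],"z at centre",c@k*1e3,r,"x range",np.percentile(T[:,0],[.5,99.5]),"y",np.percentile(T[:,1],[.5,99.5]))
for a in np.arange(.11,.2,.015):
    t=T[abs(T[:,0]-a)<.004]
    if len(t)>20:print(a.round(3),"ymid",np.mean(np.percentile(t[:,1],[1,99]))*1e3)
```

```text
pred origin in rail mm [150.64646353  -0.27665608  -0.1812092 ] rot err [-0.0573266   0.02515178 -0.05217862]
top 24726 slopes [0.00898655 0.000454  ] z at centre 49.436897987331335 ((134.34616088867188, -1.6941146850585938), (54.00954818725586, 64.2577133178711), 89.90726470947266) x range [0.10311613 0.16199847] y [-0.02753653  0.02461158]
0.11 ymid -0.7116089911080123
0.125 ymid -0.7374416318402626
0.14 ymid -1.9746144457432144
0.155 ymid -0.914139390519016
```

```bash
cat >> h.py <<'E'
def go(x,y,z,vel=.06):
    p,q=onrail(0,x,y,z);servo_line(p,vel=vel);s=get_state()
    print("cmd %.3f t %.2f"%(x,s["time"]),"tcp in rail mm",((Rr.inv().apply(np.array(s["position"])-O)-G)*1e3).round(1),"F rail",Rr.inv().apply(s["wrist_force"]).round(1),"M",Rr.inv().apply(s["wrist_torque"]).round(2))
E
python3 - <<'E'
from h import *
go(.15,.0007,.0023)
go(.095,.0007,.0023)
for x in(.082,.075,.068,.06): go(x,.0007,.0023,.04)
E
```

```text
cmd 0.150 t 7.52 tcp in rail mm [150.6   1.    2.3] F rail [-1.5 -0.1 -2.6] M [-0.02  0.77  0.02]
cmd 0.095 t 8.58 tcp in rail mm [95.3  0.7  2.4] F rail [-0.5  0.5 -3. ] M [-0.02  0.77 -0.07]
cmd 0.082 t 9.06 tcp in rail mm [81.8  0.6  2.2] F rail [-1.8 -0.4 -1.8] M [0.02 0.76 0.01]
cmd 0.075 t 9.38 tcp in rail mm [74.8  0.7  2.2] F rail [-1.5  0.  -3. ] M [-0.04  0.77  0.05]
cmd 0.068 t 9.71 tcp in rail mm [67.8  0.7  2.2] F rail [-1.4  0.4 -2.5] M [ 0.01  0.75 -0.01]
cmd 0.060 t 10.06 tcp in rail mm [59.8  0.6  2.2] F rail [-1.5 -0.8 -2.2] M [ 0.04  0.79 -0.02]
```

Run:
```python
from h import *
go(.04,.0007,.002)
go(.024,.0007,.0018)
for x in(.016,.01,.005,.001): go(x,.0007,.0016,.04)
```

```text
cmd 0.040 t 10.54 tcp in rail mm [39.7  0.6  1.8] F rail [-1.3 -0.3 -2.6] M [ 0.02  0.81 -0.02]
cmd 0.024 t 10.96 tcp in rail mm [23.7  0.6  1.6] F rail [-0.9 -0.8 -2.5] M [0.02 0.72 0.01]
cmd 0.016 t 11.31 tcp in rail mm [16.1  0.5  1.4] F rail [ 1.1 -1.  -3. ] M [-0.19  0.29  0.06]
cmd 0.010 t 11.61 tcp in rail mm [9.3 0.6 1.6] F rail [-3.4 -1.7 -3.4] M [-0.32  1.23  0.04]
cmd 0.005 t 11.88 tcp in rail mm [3.9 1.  1.8] F rail [-5.8 -0.2 -2.7] M [-0.13  1.8  -0.01]
cmd 0.001 t 12.13 tcp in rail mm [0.8 0.6 1.6] F rail [-3.1 -0.7 -1.8] M [-0.18  1.16 -0.03]
```

Run:
```python
from h import *
for x in(-.001,-.003,-.005,-.007):
    go(x,.0007,.0016,.03)
    if Rr.inv().apply(get_state()["wrist_force"])[0]>14: break
dwell(.2)
c=camera("wrist");np.savez("wrist3.npz",p=cloud(c),rgb=c["pixels"])
b=camera("side")["pixels"][120:220,230:390]
cv2.imwrite("pics/c3.png",np.vstack([cv2.resize(c["pixels"],(480,300)),cv2.resize(b,(480,300))])[...,::-1])
```

```text
cmd -0.001 t 12.38 tcp in rail mm [-0.5  0.7  1.5] F rail [ 0.4 -0.6 -2.3] M [0.   0.19 0.04]
cmd -0.003 t 12.63 tcp in rail mm [-2.3  0.4  1.4] F rail [ 4.9 -1.4 -1.6] M [-0.21 -0.5   0.06]
cmd -0.005 t 12.88 tcp in rail mm [-2.6  0.5  1.5] F rail [12.9 -0.   1. ] M [-0.12 -2.2   0.21]
cmd -0.007 t 13.13 tcp in rail mm [-2.7  0.5  1.6] F rail [24.1  0.3  4. ] M [-0.01 -4.05  0.39]
```

View pics/c3.png

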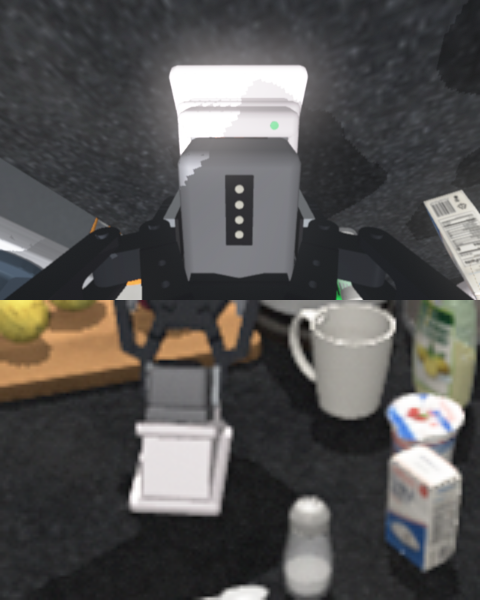

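The pack is hard against the end block: 24 N with no further travel, its front edge at (240,140) in the wrist view meets the block, and the lamp at (274,125) is green. I'll ease off, release, back out along the face normal and check.

Run:
```python
from h import *
go(-.0028,.0007,.0014,.03)
open_gripper();dwell(.2)
go(-.0028,.0007,.16,.15)
s=get_state()
c=camera("wrist");P=cloud(c);L=Rr.inv().apply((P-O).reshape(-1,3)).reshape(400,640,3)
m=(abs(L[...,2]-.050)<.004)&(abs(L[...,0])<.06)&(abs(L[...,1])<.04)
T=L[m];r=cv2.minAreaRect((T[:,:2]*1000).astype(np.float32))
B=L[(abs(L[...,2]-.023)<.002)&(L[...,0]<-.045)&(L[...,0]>-.075)&(abs(L[...,1])<.035)]
print(s["time"],"top",m.sum(),np.median(T[:,2]),r,"x",np.percentile(T[:,0],[.5,99.5]),"block max x",np.percentile(B[:,0],99) if len(B) else None)
b=camera("side")["pixels"][80:280,200:520]
cv2.imwrite("pics/c4.png",np.vstack([cv2.resize(c["pixels"],(480,300)),cv2.resize(b,(480,300))])[...,::-1])
```

```text
cmd -0.003 t 13.72 tcp in rail mm [-1.9  0.5  1.4] F rail [ 5.7 -2.  -0.8] M [-0.25 -0.64  0.07]
cmd -0.003 t 15.56 tcp in rail mm [ -2.7   0.5 159.3] F rail [-0.7  0.1 -0.5] M [0.06 0.38 0.01]
15.5583 top 6823 0.05041658354398181 ((-0.7066078186035156, -0.0022563934326171875), (53.165077209472656, 94.19486999511719), 89.73552703857422) x [-0.04662919  0.04303569] block max x -0.04766080770784064
```

View pics/c4.png

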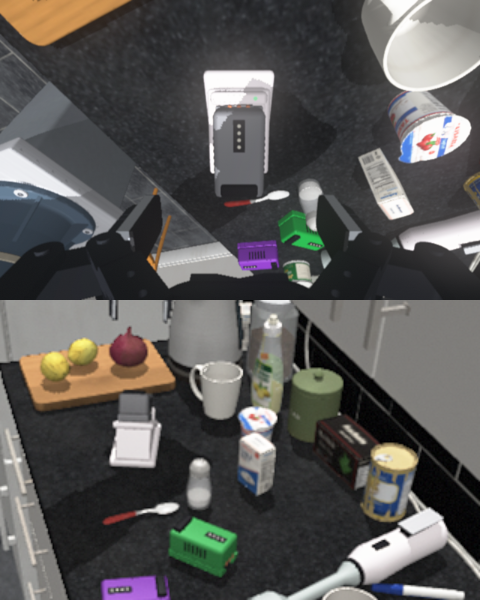

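The pack reads centred on the rail frame (-0.7 mm along the slope, 50.4 mm top height), seated against the block at (240,108) in the wrist view. The gripper is clear and the other items look unmoved.

```bash
python3 -c "
from cell import *
print(close_job())"
```

```text
the job is handed in; nothing more can be done
None
```

The grey pack is on the charging dock, pushed past the catches to a hard stop against the contacts and released, and the job was handed in at about 15.6 s; the dock's measured yaw was about -1.96 rad, outside the stated -1.3 to -0.8, so I used the measured value.

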